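# Warm the jar of size

### The arm

A 7-joint arm with a two-finger parallel gripper is mounted at the origin on the work surface; the furniture and walls round the work are solid. World frame = base frame: x ahead of the robot, y to its left, z up, the work surface at z = 0. Lengths are in m, angles in rad, forces in N, time in s.
With the tool pointing down it reaches from about 0.425 to 0.875 m from the base axis. Payload 4.7 kg.
Tool frame: the origin (TCP) lies on the centre line of the jaws, within the pads' length; the fingertips stand 11 mm ahead of it and the grasp point (between the pads) lies 8 mm behind it; z points along the fingers, y is the line along which they close (so a half turn about z gives the same grasp; the last joint's range is limited). The gripper opens to 85 mm and grips with 20 to 120 N. Pads are 22 mm wide; open, the fingers measure 114 mm over their backs; the gripper's body (76 mm by 85 mm) begins 54 mm behind the grasp point. The pads swing forward as they close: fully open they stand 13 mm farther back than shut.
Start: joints at [1.286, 0.321, -0.07, 1.45, 0.023, 1.371, -0.057], TCP at [0.191, -0.621, 0.242] pointing down, gripper open.
Joint ranges: [-2.86, 2.86], [-0.3, 2.09], [-1.38, 1.24], [0.06, 2.45], [-1.56, 4.7], [0.09, 2.05], [-2.69, 2.69]. Speed limits (rad/s): [2.57, 2.57, 3.14, 3.14, 3.14, 3.14, 3.14].

### API

Orientations are given as a rotation vector (axis times angle).
In Python, from bench import r, optics gives the robot as it stands.
- The arm moves only by the tool step_arm, never from a script. Its argument "commands" is a list that holds one entry, the list of rows, each a list of 4 numbers: the shift along the tool's x, y, z in m, then the turn about the tool's z in degrees. A call has 1 to 12 rows; each row shifts and turns the commanded pose from where the row before left it, along the tool's axes as they then stand; what a row does not reach is not made up. A row lasts 1/10 s, in which the tool goes at most 50 mm and 8.59 degrees, less where a joint would pass 70% of its speed; a pose out of reach is approached as far as the arm can. A call with a gripper value outside its range is refused whole. "gripper" is the opening, from -1 (shut) to 1 (fully open), set as the call begins (left out, the last holds). The fingers move at their own pace and stop on an object; "newtons" is the grip in N (left out, the last holds). Time passes only in rows, so rows that do not move let the fingers close. It gives the time, the measured TCP pose, the force, the opening and the grip force at its end, in the units of the state.
- r.state(): the state, without advancing time (a new reading comes with each control period).
- optics.camera(name): name is "scene" or "top" or "wrist"; returns a dict with "pixels" (400x640x3 uint8, red, green, blue), "z_map" (400x640 float32, m along the optical axis (not along the pixel's ray), 0 where there is no reading), "intrinsics" (3x3 intrinsics, pixels), "R" (3x3) and "t" (3): a world point X has camera coordinates R X + t; the wrist camera has in their place "T_tool_cam" (4x4, takes a point from camera to tool coordinates, whose origin is the TCP and whose axes are the flange's). Camera axes: x right, y down, z forward; pixel columns grow to the right and rows downward; lengths in m; the calibration is good to about 2 mm. The wrist camera is an equidistant fisheye: a pixel r from the principal point sees the ray r / f radians off the axis. A picture is of the moment at which its call begins: read the wrist's pose just before it.
- r.job_done(): hands the job in; it is judged then, once.
The state is a dict: "time": time; "joints": joint angles; "qvel": joint speeds; "tau": joint torques, N m; "eef_pos": TCP position; "ee_rot": TCP orientation; "force": force on the tool from outside, world axes, zero at the start; "torque": the same for the moment, N m; "opening": finger opening in m; "gripper_force": force on a finger pad.
Only numpy, scipy, OpenCV 4.12 (cv2) and the standard library are available. Lean on these libraries where they do the work, as an engineer would, in place of code of your own. Each camera call takes 0.05 s, during which the arm holds its last target. There are 200 camera calls.

### The job

Get the amber jar of gilder's size warming: push it back along the warming plate until it is fully home against the back of its steel cradle, sliding it and never lifting it. Then turn the click-stop dial up (clockwise seen from above) by exactly four clicks from where it now stands, pushing its pointer bar round with a fingertip, and last press the round start key all the way down and let it go. Leave everything else on the bench where it is.

Things in the scene. Friction and masses are not known exactly. Their poses are not given: they have to be found in the camera images.
- warmer: Fixed low white appliance, 172 (x) by 290 (y) by 50 mm. Origin: centre of its underside; x from its front to its back, y to its left, z up. Left half: aluminium warming plate (x -76 to 76, y -4 to 136 mm, top at z 54 mm). Right half: grey control panel (top at z 51 mm) with the dial at x 35, y -78 mm and in front of it the start key at x -34, y -78 mm.
- size_jar: Jar of gilder's size standing upright on the warming plate: closed round amber jar with a dark screw lid, 58 mm diameter, 75 mm tall, 0.2 to 0.4 kg. Origin: centre of its underside. It starts 35 to 65 mm in front of its home place (toward the warmer's front) and up to 8 mm to one side, and slides on the plate.
- cradle_seat (a point): Centre of the jar's underside when the jar touches the back of the cradle; on the plate at x 38, y 66, z 54 mm of the warmer, with the warmer's axes. The cradle is an upright steel strip, 20 mm tall, a half circle of 31.5 mm inner radius round the back of the jar, open toward the warmer's front (-x), its flared mouth 86 mm wide, 16 mm in front of this point.
- dial_center (a point): On the dial's upright axis, at the panel's surface; the warmer's axes. Dial: black skirt, 62 mm diameter, top 5.5 mm above the panel; on it a hub of 25 mm diameter (24 mm above the panel) and a straight pointer bar 11 mm wide, top 26 mm above the panel, reaching 30 mm from the axis on its pointing side and 10 mm on the other.
- dial_nose (a point): Point on the centre line of the pointer bar, 27 mm from the turning axis on the pointing side, 18 mm above the panel; it goes round with the dial.
- dial (a joint): Dial angle in rad, growing clockwise seen from above. One click is 24 degrees (0.419 rad); it rests only at multiples of it, 0 to 9 clicks (end stops). At 0 the bar points 108 degrees anticlockwise from the warmer's +x. It starts at click 0, 1, 2 or 3. About 0.08 N m carries it over a click; past the midpoint it snaps by itself into the next rest.
- start_key (a joint): Travel of the start key in m, 0 when up, growing as it is pressed, 0.005 when fully down; a spring of about 4 N lifts it again.
- start_key_top (a point): Centre of the start key's top, about 71 mm above the table: a steel push button of 20 mm diameter in a black collar of 36 mm diameter; it moves straight down by 5 mm.
- bole_jar: Bystander, leave alone: squat round jar with a pale lid, 62 mm diameter, 62 mm tall, standing on the table right of the warmer. Origin: centre of its underside.
- sand_block: Bystander, leave alone: cork sanding block, 46 by 71 by 23 mm.
- powder_vial: Bystander, leave alone: small corked glass vial, 29 mm diameter, 66 mm tall.
- slip_stone: Bystander, leave alone: small grey sharpening stone, 58 by 22 by 14 mm.
Not all that is in view belongs to the job. What is meant by the size_jar is not turquoise, and is the larger of those in its own colour.

How it is judged:
On the way, in this order (a step that is already met when the one before it is completed fails the run):
1. the jar of size stands home in the cradle (horizontal distance between size_jar and cradle_seat below 0.006 m and angle between size_jar's own z axis and vertical below 0.1 rad), for 0.2 s.
2. the dial stands four clicks up from its start (distance of dial_nose from where it was at the start of the episode between 0.0372 and 0.0428 m), for 0.2 s.
3. the start key is pressed down (value of joint start_key above 0.004 m), for 0.05 s.
At the end, for the whole second after the job is handed in: The jar stands upright and still within 6 mm of the cradle seat; the dial rests four clicks (within 0.4 click) clockwise of where it started; the start key has sprung back up after being pressed; nothing else has been moved (all of step 1 and all of step 2 and linear speed of size_jar below 0.02 m/s and velocity of joint dial between -0.2 and 0.2 rad/s and value of joint start_key below 0.0015 m); the robot touches nothing.
It fails at once if the jar of size is lifted off the plate (height (world z) of size_jar above 0.064 m).
It fails at once if the jar of size is tipped (angle between size_jar's own z axis and vertical above 0.3 rad).
It fails at once if another thing on the bench is moved (distance of any of bole_jar, sand_block, powder_vial, slip_stone from where it was at the start of the episode above 0.02 m).
It also fails if it takes over 51 s, if anything falls off the work surface, if the arm or the gripper's body presses on something with over 40 N, if the wrist force passes 120 N, or if a joint passes its speed limit or range.

## Working session

There is one attempt and no reset: what is moved stays moved. The work goes in short steps, Python scripts to look and compute and a tool call to move; the robot and the scene stay as the last step left them, time stands still between calls to the robot, and variables do not carry over. Pictures are saved under pics/ and viewed, at most 10 in all, crops included, and the job is handed in when it is done.

Besides the shell and the picture viewer there is one more tool, called after "Emit:" as name([rows], argument=value, ...), one row to a line, values as JSON. step_arm: Moves the arm, as the interface text tells. Its arguments: {"type":"object","properties":{"commands":{"type":"array","items":{"type":"array","items":{"type":"array","items":{"type":"number"}}}},"gripper":{"type":"number"},"newtons":{"type":"number"}},"required":["commands"]}

```bash
ls; mkdir -p pics
python3 - <<'E'
from bench import r, optics
import cv2, numpy as np
s=r.state(); print({k:np.round(v,3) for k,v in s.items()})
for n in ("scene","top"):
    c=optics.camera(n); cv2.imwrite(f"pics/{n}0.png",c["pixels"][...,::-1]); np.savez(f"{n}0.npz",**c)
    print(n,c["intrinsics"].tolist(),np.round(c["R"],3).tolist(),np.round(c["t"],3))
E
```

```text
pics
{'time': np.float64(0.0), 'joints': array([ 1.286,  0.322, -0.07 ,  1.452,  0.023,  1.371, -0.057]), 'qvel': array([-0.   , -0.003, -0.   , -0.   ,  0.   , -0.001, -0.001]), 'tau': array([-1.0000e-03, -4.9358e+01, -3.8300e-01, -3.1434e+01,  1.3000e-02,
        1.1000e-02, -0.0000e+00]), 'eef_pos': array([ 0.191, -0.621,  0.241]), 'ee_rot': array([-3.105e+00, -4.670e-01,  1.000e-03]), 'force': array([-0.819, -0.051, -0.206]), 'torque': array([ 0.006, -0.021, -0.044]), 'gripper_force': np.float64(0.0), 'opening': np.float64(0.085)}
scene [[420.7807752189022, 0.0, 319.53674141674395], [0.0, 420.7807752189022, 198.57400447595052], [0.0, 0.0, 1.0]] [[0.856, -0.516, -0.021], [-0.246, -0.371, -0.895], [0.454, 0.772, -0.445]] [-0.283  0.207  0.742]
top [[483.1148143109541, 0.0, 317.15815826832164], [0.0, 483.1148143109541, 198.28259820413447], [0.0, 0.0, 1.0]] [[-0.023, -1.0, 0.012], [-0.997, 0.022, -0.068], [0.067, -0.013, -0.998]] [0.152 0.414 1.24 ]
```

```bash
sleep 1; ls pics
```

```text
scene0.png
top0.png
```

View pics/scene0.png

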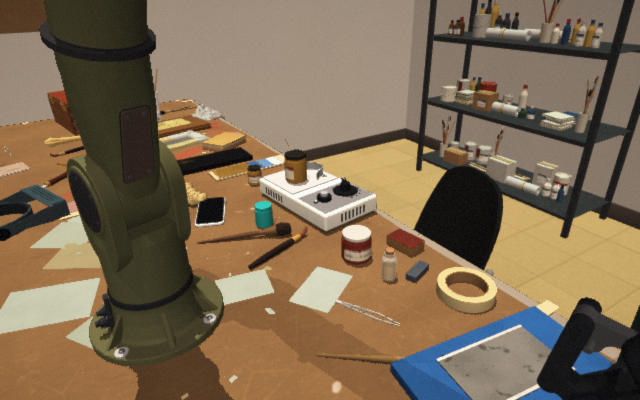

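View pics/top0.png

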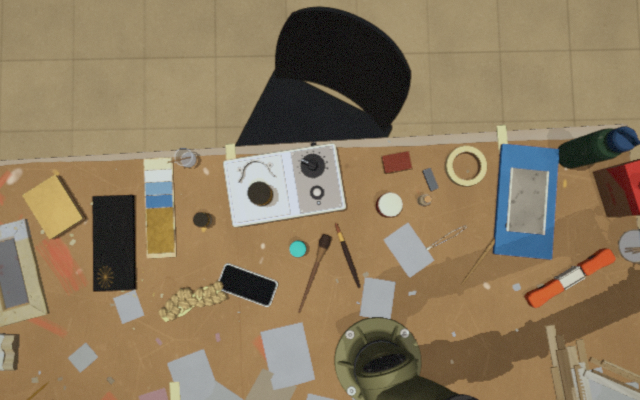

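The scene view shows the amber jar at (296,167) on the warmer. The top view has the warmer's corners at about (225,160), (338,146), (345,210) and (232,225), the jar lid at (260,193), the dial at (312,163) and the key at (317,192).

```bash
cat > h.py <<'E'
import numpy as np, cv2
def cast(c,uv,z):
    uv=np.atleast_2d(uv).astype(float); K=np.asarray(c["intrinsics"]);R=np.asarray(c["R"]);t=np.asarray(c["t"])
    d=np.c_[uv,np.ones(len(uv))]@np.linalg.inv(K).T@R; o=-R.T@t
    return o+d*((z-o[2])/d[:,2])[:,None]
E
python3 - <<'E'
from h import *
c=dict(np.load("top0.npz")); im=c["pixels"]; hsv=cv2.cvtColor(im,cv2.COLOR_RGB2HSV)
m=((hsv[...,1]<70)&(hsv[...,2]>120)).astype(np.uint8); m[:, :215]=0;m[:,352:]=0;m[:140]=0;m[232:]=0
m=cv2.morphologyEx(m,cv2.MORPH_OPEN,np.ones((3,3)))
cs,_=cv2.findContours(m,cv2.RETR_EXTERNAL,cv2.CHAIN_APPROX_NONE)
k=max(cs,key=cv2.contourArea)[:,0]
P=cast(c,k,0.05)
rc=cv2.minAreaRect((P[:,:2]*1000).astype(np.float32)); print(rc, cv2.boxPoints(rc).round(1).tolist())
# jar lid: dark blob
d=((hsv[...,2]<75)).astype(np.uint8)
for nm,(x0,y0,x1,y1),z in (("lid",(240,176,282,212),.129),("dial",(295,148,330,180),.06)):
    s=np.zeros_like(d); s[y0:y1,x0:x1]=d[y0:y1,x0:x1]
    q=max(cv2.findContours(s,cv2.RETR_EXTERNAL,cv2.CHAIN_APPROX_NONE)[0],key=cv2.contourArea)
    (u,v),rad=cv2.minEnclosingCircle(q); print(nm,u,v,rad,cast(c,[u,v],z).round(4), cv2.contourArea(q))
crop=im[140:232,215:352]; cv2.imwrite("pics/crop.png",cv2.resize(crop,None,fx=5.8,fy=5.8,interpolation=cv2.INTER_CUBIC)[...,::-1])
E
```

```text
((455.0460510253906, 225.13104248046875), (208.59474182128906, 345.1678161621094), 0.8093628287315369) [[348.29998779296875, 396.20001220703125], [353.20001220703125, 51.099998474121094], [561.7999877929688, 54.0], [556.9000244140625, 399.20001220703125]]
lid 259.1820068359375 192.30076599121094 11.310450553894043 [[0.4264 0.2804 0.129 ]] 351.5
dial 312.1415100097656 165.42453002929688 11.656027793884277 [[0.4968 0.1542 0.06  ]] 363.5
```

View pics/crop.png

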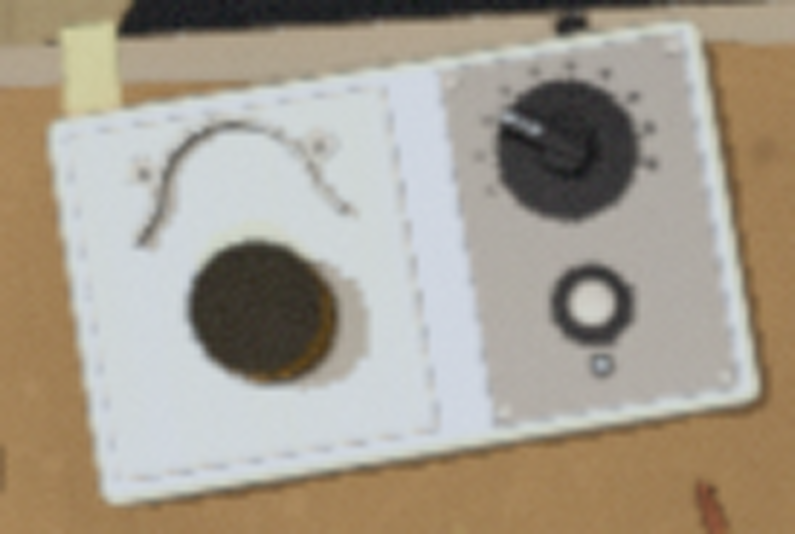

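Ten scale ticks surround the dial, and the bar in the crop runs from (568,150) to (508,118), which looks like click 2. The cradle arc is around (235,180) and the jar lid is at (262,310). The warmer's corners are clear at (48,122), (702,24), (762,400) and (105,505).

```bash
cat >> h.py <<'E'
from scipy.spatial.transform import Rotation as Ro
def local(s,target,yaw=None):
    """shift in tool axes (mm) to world target, and turn in deg to heading yaw (deg) of tool x"""
    R=Ro.from_rotvec(s["ee_rot"]).as_matrix(); h=np.degrees(np.arctan2(R[1,0],R[0,0]))
    return (R.T@(np.asarray(target)-s["eef_pos"])*1000).round(1), round(h,2), None if yaw is None else round(h-yaw,2)
E
python3 - <<'E'
from h import *; import json
from bench import r
c=dict(np.load("top0.npz"))
px=lambda q:np.array(q)/5.8+[215,140]-0.41
B=px([(48,122),(702,24),(762,400),(105,505)])
P=cast(c,B,.05)[:,:2]; tl,tr,br,bl=P; print(P.round(4).tolist())
ctr=P.mean(0); xd=(tl-bl)+(tr-br); yd=(tl-tr)+(bl-br)
print("size",np.linalg.norm(xd)/2,np.linalg.norm(yd)/2)
a=np.arctan2(xd[1],xd[0]); b=np.arctan2(-yd[0],yd[1]); print(np.degrees([a,b]))
th=(a*172+b*290)/462
# refine origin using dial/key/jar checks
W=lambda x,y:ctr+np.array([[np.cos(th),-np.sin(th)],[np.sin(th),np.cos(th)]])@[x,y]
print("ctr",ctr,"th",np.degrees(th),"dial",W(.035,-.078),"key",W(-.034,-.078),"seat",W(.038,.066))
D=cast(c,px([(568,150)]),.0565)[0,:2];K=cast(c,px([(592,304)]),.071)[0,:2];J=cast(c,px([(262,310)]),.129)[0,:2]
print("seen dial",D,"key",K,"lid",J)
for z in (.075,.077):
  A,T=cast(c,px([(568,150),(508,118)]),z)[:,:2]; A=D; print("bar ang rel warmer",np.degrees(np.arctan2(T[1]-A[1],T[0]-A[0])-th), np.linalg.norm(T-A))
json.dump(dict(ctr=ctr.tolist(),th=th),open("w.json","w"))
# wrist heading
print(local(r.state(),[.35,-.35,.24],np.degrees(th)))
E
```

```text
[[0.5151, 0.3792], [0.5523, 0.0933], [0.3871, 0.0715], [0.3481, 0.3562]]
size 0.16757690911205175 0.2878313216184192
[7.6858643  7.61567722]
ctr [0.45065428 0.22504108] th 7.641807469938007 dial [0.49571585 0.1523881 ] key [0.42732866 0.14321251] seat [0.47954014 0.29550814]
seen dial [0.497162   0.15319684] key [0.42880294 0.14448712] lid [0.42459287 0.27904258]
bar ang rel warmer 57.49427006313826 0.028014373112600695
bar ang rel warmer 58.01970492756735 0.027861798044595532
(array([ 231.5, -212. ,    1.7]), np.float64(17.12), np.float64(9.48))
```

Emit:
step_arm([
  [[0.031,-0.027,0,0],[0.031,-0.027,0,0],[0.031,-0.027,0,0],[0.031,-0.027,0,0],[0.031,-0.027,0,0],[0.031,-0.027,0,0],[0.031,-0.027,0,0],[0.031,-0.027,0,0],[0.031,-0.027,0,0],[0.031,-0.027,0,0],[0.031,-0.027,0,0],[0.031,-0.027,0,0]],
], gripper=-0.3, newtons=40)

```text
time: 1.3
eef_pos: [0.4518, -0.2005, 0.2421]
ee_rot: [3.106, 0.467, -0.001]
force: [1.1, 0.6, 0.4]
opening: 0.0294
gripper_force: 0.0
```

Emit:
step_arm([
  [[0.007,-0.044,0,0],[0.007,-0.044,0,0],[0.007,-0.044,0,0],[0.007,-0.044,0,0],[0.007,-0.044,0,0],[0.007,-0.044,0,0],[0.007,-0.044,0,0],[0.007,-0.044,0,0],[0,0,0,0]],
])

```text
time: 2.2
eef_pos: [0.3996, 0.1573, 0.2426]
ee_rot: [-3.103, -0.484, -0.001]
force: [-0.1, -1.0, -0.3]
opening: 0.03
gripper_force: 0.0
```

Run:
```python
from h import *
from bench import r,optics
s=r.state(); print(s["time"],s["eef_pos"],s["force"],s["opening"]); print(local(s,[.368,.263,.24]))
c=optics.camera("wrist"); cv2.imwrite("pics/w1.png",c["pixels"][...,::-1]); print(c["intrinsics"],c["T_tool_cam"].round(3).tolist())
```

```text
2.2 [0.39963064 0.15726744 0.24255085] [-0.08386319 -0.9961659  -0.34527734] 0.02996679209515054
(array([   2. , -110.3,    2.7]), np.float64(17.72), None)
[[309.70691629   0.         314.49642189]
 [  0.         309.70691629 196.67855397]
 [  0.           0.           1.        ]] [[-0.001, -0.959, -0.285, 0.072], [1.0, -0.001, -0.0, 0.001], [0.0, -0.285, 0.959, -0.131], [0.0, 0.0, 0.0, 1.0]]
```

View pics/w1.png

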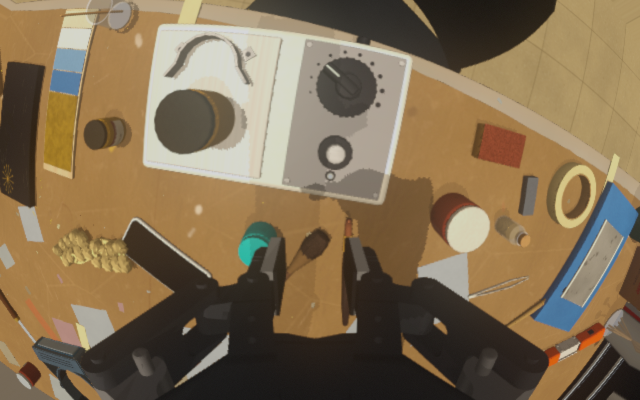

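The wrist view shows the jar lid at about (188,121), the dial hub at (348,87) with its bar pointing up-left, and the key at (335,154). The turquoise jar at (260,243) stands in front of the warmer.

```bash
cat >> h.py <<'E'
def wcast(c,s,uv,z):
    K=np.asarray(c["intrinsics"]);T=np.asarray(c["T_tool_cam"])
    R=Ro.from_rotvec(s["ee_rot"]).as_matrix(); out=[]
    for u,v in np.atleast_2d(uv):
        x=(u-K[0,2])/K[0,0]; y=(v-K[1,2])/K[1,1]; t=np.hypot(x,y)
        d=np.array([np.sin(t)*x/t,np.sin(t)*y/t,np.cos(t)])
        o=s["eef_pos"]+R@T[:3,3]; d=R@T[:3,:3]@d; out.append(o+d*(z-o[2])/d[2])
    return np.array(out)
E
python3 - <<'E'
from h import *
from bench import r,optics
s=r.state(); c=optics.camera("wrist")
hsv=cv2.cvtColor(c["pixels"],cv2.COLOR_RGB2HSV)
w=lambda uv,z:wcast(c,s,uv,z)[:,:2].round(4).tolist()
print("dial",w([(347,87)],.0565),"key",w([(335.5,154.5)],.071))
print("bar tip",w([(327,68)],.077),"hub c",w([(347,85)],.075))
cr=w([(162,25),(412,58),(382,204),(143,165)],.05); print("corners",cr,np.mean(cr,0))
print("cradle ends",w([(167,76),(250,84)],.074),"back",w([(209,35)],.074))
print("lid L,R,T,B",w([(154,120),(220,121),(188,90),(188,152)],.129), "turq",w([(260,232)],.05))
E
```

```text
dial [[0.4995, 0.1495]] key [[0.4314, 0.1407]]
bar tip [[0.5091, 0.1745]] hub c [[0.4996, 0.1515]]
corners [[0.5177, 0.3682], [0.5545, 0.0931], [0.3923, 0.0712], [0.3544, 0.3504]] [0.454725 0.220725]
cradle ends [[0.4622, 0.3301], [0.4738, 0.2407]] back [[0.5121, 0.2969]]
lid L,R,T,B [[0.4244, 0.3042], [0.4381, 0.2443], [0.4561, 0.2787], [0.4057, 0.2657]] turq [[0.3189, 0.1924]]
```

Emit:
step_arm([
  [[0.001,-0.036,0,0],[0.001,-0.036,0,0],[0,-0.035,0,0],[0,0,0.04,2],[0,0,0.04,0],[0,0,0.04,0],[0,0,0.04,0],[0,0,0,0],[0,0,0,0]],
])

```text
time: 3.2
eef_pos: [0.3717, 0.253, 0.0823]
ee_rot: [-3.114, -0.412, 0.004]
force: [0.1, 0.1, 1.4]
opening: 0.0299
gripper_force: 0.0
```

Run:
```python
from h import *
from bench import r,optics
s=r.state(); print(s["time"],s["eef_pos"],s["force"],local(s,[.4285,.2765,.083],15.7))
c=optics.camera("wrist"); cv2.imwrite("pics/w2.png",c["pixels"][...,::-1])
```

```text
3.2 [0.37171403 0.25301145 0.08232003] [0.07375886 0.08221721 1.38817712] (array([60.9, -7.9, -0.8]), np.float64(15.06), np.float64(-0.64))
```

View pics/w2.png

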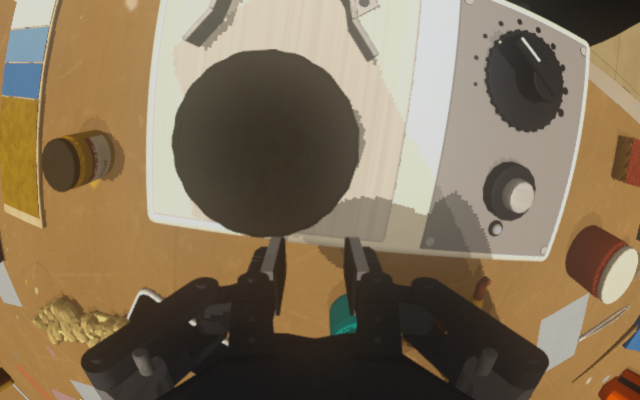

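The lid is centred at (267,143), left of the gripper's centre line at about 315, so I'll refine the lateral shift. The cradle's flared ends are at (190,42) and (375,58).

Run:
```python
from h import *
from bench import r,optics
s=r.state(); c=optics.camera("wrist")
R=Ro.from_rotvec(s["ee_rot"]).as_matrix()
t=lambda uv,z:((wcast(c,s,uv,z)-s["eef_pos"])@R*1000)[:,:2].round(1).tolist()
print("lid LRTB",t([(173,141),(360,141),(267,50),(267,236)],.129))
print("ends",t([(188,42),(377,59)],.074), t([(205,47),(370,60)],.054))
print("key",t([(519,194)],.071),"corners",t([(150,220),(546,262)],.05))
```

```text
lid LRTB [[63.9, -41.1], [62.8, 13.7], [88.5, -12.0], [34.2, -13.5]]
ends [[106.5, -58.7], [95.1, 29.2]] [[107.2, -57.1], [97.6, 29.5]]
key [[31.0, 117.0]] corners [[7.9, -102.8], [-28.8, 177.2]]
```

Emit:
step_arm([
  [[0,-0.007,0,0],[0,-0.006,0,0],[0.012,0,0,0],[0.008,0,0,0],[0.005,0,0,0],[0.006,0,0,0],[0.006,0,0,0],[0.006,0,0,0],[0.006,0,0,0],[0.006,0,0,0],[0.006,0,0,0],[0,0,0,0]],
])

```text
time: 4.5
eef_pos: [0.4278, 0.2823, 0.0821]
ee_rot: [-3.114, -0.413, 0.0]
force: [-1.0, -0.5, -0.2]
opening: 0.0297
gripper_force: 0.3
```

Run:
```python
from h import *
from bench import r,optics
s=r.state(); print(s["time"],s["eef_pos"],s["force"],local(s,[.482,.2915,.083],7.64))
c=optics.camera("wrist"); cv2.imwrite("pics/w3.png",c["pixels"][...,::-1])
```

```text
4.5 [0.42778983 0.28231298 0.0821261 ] [-1.01313625 -0.49351452 -0.21098598] (array([54.7,  5.3, -0.9]), np.float64(15.11), np.float64(7.47))
```

View pics/w3.png

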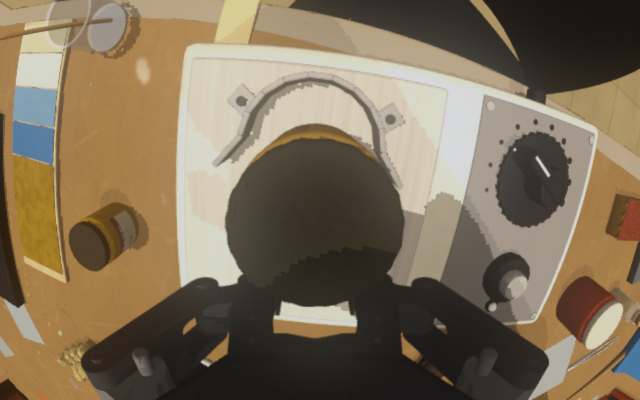

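The jar is centred between the fingers at (315,220) and partly in the cradle mouth. I'll continue slowly until contact.

Emit:
step_arm([
  [[0.005,0,0,0],[0.005,0,0,0],[0.004,0,0,0],[0.002,0,0,0],[0,0,0,0]],
])

```text
time: 5.05
eef_pos: [0.4433, 0.2863, 0.0822]
ee_rot: [-3.114, -0.413, -0.001]
force: [-0.6, -0.4, -0.7]
opening: 0.0303
gripper_force: 0.2
```

Emit:
step_arm([
  [[0.002,0,0,0],[0.001,0,0,0],[0,0,0,0]],
])

```text
time: 5.35
eef_pos: [0.4457, 0.2871, 0.0822]
ee_rot: [3.114, 0.413, 0.0]
force: [-1.0, 0.0, 0.1]
opening: 0.0303
gripper_force: 0.7
```

Emit:
step_arm([
  [[0.002,0,0,0],[0.001,0,0,0],[0,0,0,0]],
])

```text
time: 5.65
eef_pos: [0.4477, 0.2878, 0.0822]
ee_rot: [3.114, 0.414, -0.003]
force: [-5.7, -1.8, 2.7]
opening: 0.0299
gripper_force: 1.9
```

Emit:
step_arm([
  [[0.002,0,0,0],[0.001,0,0,0],[0,0,0,0]],
])

```text
time: 5.95
eef_pos: [0.4479, 0.2881, 0.0821]
ee_rot: [3.111, 0.414, -0.011]
force: [-13.1, -4.3, 9.3]
opening: 0.0297
gripper_force: 4.7
```

The force rises with no further travel, so the jar is seated. I'll back off, rise, and look.

Emit:
step_arm([
  [[-0.003,0,0,0],[-0.006,0,0,0],[-0.015,0,0,0],[-0.02,0,0,0],[0,0,-0.04,7.4],[0,0,-0.045,0],[0,0.04,0,0],[0.01,0.045,0,0],[0.02,0.04,0,0],[0,0,0,0],[0,0,0,0]],
], gripper=-1)

```text
time: 7.05
eef_pos: [0.4568, 0.1563, 0.1677]
ee_rot: [-3.134, -0.206, -0.003]
force: [-0.1, 0.7, 0.4]
opening: -0.0004
gripper_force: 0.0
```

Run:
```python
from h import *
from bench import r,optics
s=r.state(); print(s["time"],s["eef_pos"],s["force"],s["opening"],local(s,[.498,.151,.073],7.64))
c=optics.camera("wrist"); cv2.imwrite("pics/w4.png",c["pixels"][...,::-1])
```

```text
7.05 [0.45676926 0.15631817 0.1676623 ] [-0.13733072  0.72189862  0.42366562] -0.0004154500778131841 (array([40. , 10.7, 94.7]), np.float64(7.54), np.float64(-0.1))
```

View pics/w4.png

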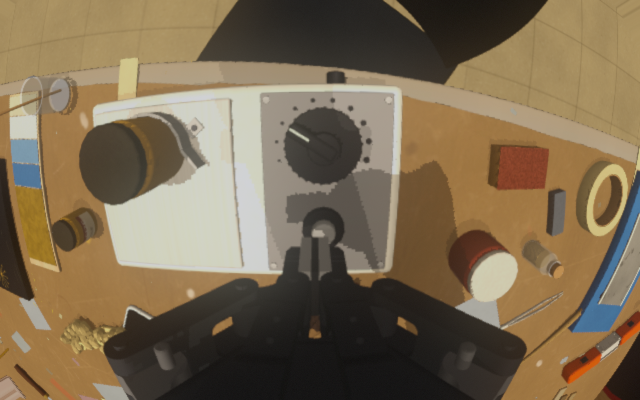

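The jar sits inside the cradle at the left. The dial is at (322,145) with its bar tip near (290,129), and the closed fingers are over the key.

Run:
```python
from h import *
from bench import r,optics
s=r.state(); c=optics.camera("wrist")
R=Ro.from_rotvec(s["ee_rot"]).as_matrix()
t=lambda uv,z:((wcast(c,s,uv,z)-s["eef_pos"])@R*1000)[:,:2].round(1).tolist()
hsv=cv2.cvtColor(c["pixels"],cv2.COLOR_RGB2HSV)
m=np.zeros((400,640),np.uint8); m[95:195,275:368]=(hsv[95:195,275:368,2]<70)
m=cv2.morphologyEx(m,cv2.MORPH_OPEN,np.ones((9,9))); 
q=max(cv2.findContours(m,cv2.RETR_EXTERNAL,cv2.CHAIN_APPROX_NONE)[0],key=cv2.contourArea); e=cv2.fitEllipse(q); print(e)
print("dial",t([e[0],(323,145)],.0565),"bar tip/inner",t([(290,128),(312,141)],.077),"edges LR",t([(284,145),(362,145)],.0565))
print("corners",t([(95,105),(401,88),(392,271),(120,262)],.05),"key collar",t([(323,230)],.065))
k=optics.camera("top"); im=k["pixels"]; h=cv2.cvtColor(im,cv2.COLOR_RGB2HSV)
d=np.zeros((400,640),np.uint8); d[160:205,235:275]=h[160:205,235:275,2]<75
q=max(cv2.findContours(d,cv2.RETR_EXTERNAL,cv2.CHAIN_APPROX_NONE)[0],key=cv2.contourArea)
(u,v),rad=cv2.minEnclosingCircle(q); print("lid",u,v,rad,cast(k,[u,v],.129),"seat top .4795 .2955")
```

```text
((329.75946044921875, 149.4780731201172), (59.214542388916016, 72.64640045166016), 22.687252044677734)
dial [[39.1, 13.0], [42.6, 7.6]] bar tip/inner [[57.5, -16.5], [48.0, -0.8]] edges LR [[42.7, -23.0], [42.9, 38.5]]
corners [[89.3, -207.4], [90.0, 70.9], [-74.6, 73.9], [-74.0, -206.3]] key collar [[-25.5, 7.9]]
lid 252.79896545410156 170.1597900390625 11.40746021270752 [[0.47906926 0.29464982 0.129     ]] seat top .4795 .2955
```

The top view puts the lid within about 1 mm of the seat. Next is the dial: align the fingers with the bar on its anticlockwise side, then lower.

Emit:
step_arm([
  [[0.0377,-0.024,0,0],[0,0,0,-8.5],[0,0,0,-8.5],[0,0,0,-8.5],[0,0,0,-8.5],[0,0,0,-8.5],[0,0,0,-8.5],[0,0,0,-8.5],[0,0,0.025,0],[0,0,0.025,0],[0,0,0,0],[0,0,0,0]],
])

```text
time: 8.4
eef_pos: [0.4891, 0.1875, 0.1177]
ee_rot: [-2.614, -1.742, -0.0]
force: [0.3, 0.6, 0.5]
opening: 0.0001
gripper_force: 0.0
```

Run:
```python
from h import *
from bench import r,optics
s=r.state(); print(s["time"],s["eef_pos"],s["force"],s["joints"].round(2),local(s,[.4973,.1535,.073],67.64))
c=optics.camera("wrist"); cv2.imwrite("pics/w5.png",c["pixels"][...,::-1])
```

```text
8.4 [0.48914219 0.18745159 0.11773571] [0.33412369 0.63394881 0.53073211] [ 0.62  0.39 -1.21  1.88  0.4   1.15 -1.13] (array([-28.2,  20.6,  44.7]), np.float64(67.35), np.float64(-0.29))
```

View pics/w5.png

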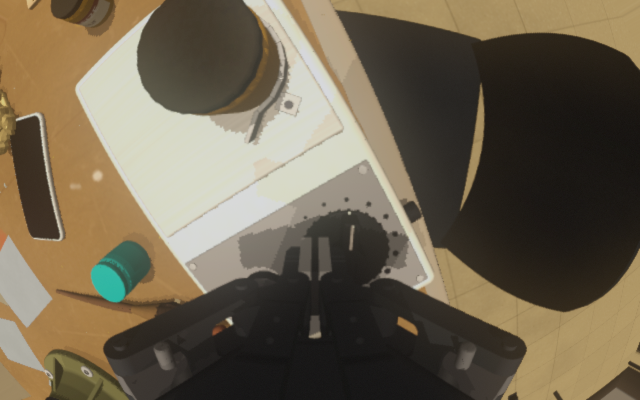

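The bar is at (351,235), with the fingers about 20 mm to its anticlockwise side as planned. I'll lower and close in.

Emit:
step_arm([
  [[0,0,0.023,0],[0,0,0.022,0],[0,0,0,0],[0,0.004,0,0],[0,0.003,0,0],[0,0,0,0]],
])

```text
time: 9.05
eef_pos: [0.496, 0.1847, 0.0735]
ee_rot: [-2.615, -1.739, -0.001]
force: [-2.0, 1.9, -1.6]
opening: -0.0002
gripper_force: 1.3
```

Emit:
step_arm([
  [[0.0011,0.0028,0,6],[0.0011,0.0028,0,6],[0,0,0,0]],
])

```text
time: 9.35
eef_pos: [0.502, 0.1847, 0.0736]
ee_rot: [-2.784, -1.453, -0.002]
force: [-3.3, 2.7, -1.2]
opening: -0.0
gripper_force: 2.2
```

Emit:
step_arm([
  [[0.0011,0.0028,0,6],[0.0011,0.0028,0,6],[0.0011,0.0028,0,6],[0.0011,0.0028,0,6],[0.0011,0.0028,0,6],[0.0011,0.0028,0,6],[0,0,0,0]],
])

```text
time: 10.05
eef_pos: [0.5177, 0.1789, 0.0739]
ee_rot: [-3.092, -0.525, -0.005]
force: [-1.3, 5.4, -0.9]
opening: 0.0002
gripper_force: 2.7
```

Run:
```python
from h import *
from bench import r,optics
s=r.state(); print(s["time"],s["eef_pos"],s["force"],s["joints"].round(2),local(s,[.4973,.1535,.073],67.64-48))
c=optics.camera("wrist"); cv2.imwrite("pics/w6.png",c["pixels"][120:320,200:480][...,::-1].repeat(2,0).repeat(2,1))
```

```text
10.05 [0.51768496 0.17893624 0.07391023] [-1.30906101  5.42502836 -0.91861351] [ 0.43  0.41 -0.95  1.87  0.37  1.05 -1.9 ] (array([-27.6,  17.3,   0.7]), np.float64(19.27), np.float64(-0.37))
```

View pics/w6.png

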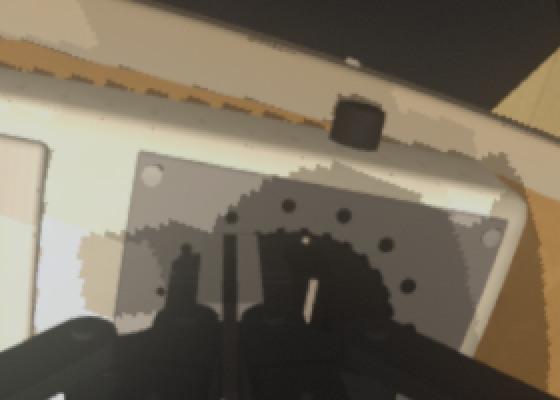

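The bar's white line at crop pixel (311,300) still lies against the fingers and follows them round. Joint 7 is at -1.9, so I'll watch its range for the last part.

Emit:
step_arm([
  [[0.0011,0.0028,0,6],[0.0011,0.0028,0,6],[0.0011,0.0028,0,6],[0.0011,0.0028,0,6],[0,0,0,0]],
])

```text
time: 10.6
eef_pos: [0.5256, 0.1678, 0.0742]
ee_rot: [-3.134, 0.13, -0.007]
force: [1.2, 3.0, -1.8]
opening: 0.0002
gripper_force: 1.5
```

Run:
```python
from h import *
from bench import r,optics
s=r.state(); print(s["time"],s["eef_pos"],s["force"],s["joints"].round(2),local(s,[.4973,.1535,.073],67.64-72))
c=optics.camera("top"); im=c["pixels"][130:230,250:370]; cv2.imwrite("pics/t7.png",cv2.resize(im,None,fx=5,fy=5)[...,::-1])
```

```text
10.6 [0.52559749 0.16777532 0.07424977] [ 1.15920995  2.99671959 -1.84629547] [ 0.38  0.38 -0.86  1.86  0.33  1.04 -2.26] (array([-27. ,  16.6,   1. ]), np.float64(-4.76), np.float64(-0.4))
```

Emit:
step_arm([
  [[0.0011,0.0028,0,6],[0.0011,0.0028,0,5],[0,0,0,0]],
])

```text
time: 10.95
eef_pos: [0.5272, 0.1618, 0.0742]
ee_rot: [-3.106, 0.431, -0.007]
force: [1.5, 7.4, -2.3]
opening: 0.0005
gripper_force: 3.4
```

Emit:
step_arm([
  [[0.001,0.002,0,0],[0,0,0,0]],
])

```text
time: 11.15
eef_pos: [0.5272, 0.1614, 0.0742]
ee_rot: [-3.104, 0.426, -0.006]
force: [0.6, 10.8, -2.3]
opening: 0.0001
gripper_force: 4.6
```

```bash
cat >> h.py <<'E'
def bar(c,s,D=(.498,.152),th=7.64):
    g=cv2.cvtColor(c["pixels"],cv2.COLOR_RGB2GRAY); 
    m=(g>100).astype(np.uint8); n,l,st,ce=cv2.connectedComponentsWithStats(m,connectivity=8)
    for i in range(1,n):
        if 8<st[i,4]<250:
            ys,xs=np.nonzero(l==i); P=wcast(c,s,np.c_[xs,ys],.077)[:,:2]; d=P.mean(0)-D
            if np.linalg.norm(d)<.032:
                vx,vy,_,_=cv2.fitLine((P*1e3).astype(np.float32),cv2.DIST_L2,0,.01,.01).ravel()
                print(st[i].tolist(),"n",len(P),"mean",P.mean(0).round(4),"len mm",round(np.ptp(P@[vx,vy])*1e3,1),"line ang",round(np.degrees(np.arctan2(vy,vx))-th,1),"radial ang",round(np.degrees(np.arctan2(d[1],d[0]))-th,1))
E
python3 - <<'E'
from h import *
from bench import r,optics
s=r.state(); print(s["time"],s["force"],s["joints"].round(2),local(s,[.498,.152,.073],7.64))
c=optics.camera("wrist"); bar(c,s); cv2.imwrite("pics/w8.png",c["pixels"][150:300,220:420][...,::-1].repeat(3,0).repeat(3,1))
E
```

```text
11.15 [ 0.64033582 10.81675431 -2.25948526] [ 0.37  0.37 -0.82  1.87  0.31  1.03 -2.42] (array([-25.6,  17. ,   1. ]), np.float64(-15.62), np.float64(-23.26))
[351, 261, 9, 18, 74] n 74 mean [0.5203 0.1422] len mm 9.8 line ang -36.9 radial ang -31.3
[309, 322, 12, 17, 165] n 165 mean [0.4884 0.1713] len mm 11.8 line ang -20.5 radial ang 108.9
```

The bar line reads -36.9°, which is exactly four clicks from 60°. I'll back off and verify.

Emit:
step_arm([
  [[0,-0.004,0,0],[0,-0.008,0,0],[0,0,-0.03,0],[0,0,-0.04,0],[-0.03,0,-0.02,-8],[-0.03,0,0,-8],[0,0,0,-8],[0,0,0,0],[0,0,0,0]],
])

```text
time: 12.1
eef_pos: [0.4714, 0.1795, 0.1628]
ee_rot: [3.133, 0.218, 0.002]
force: [0.2, -0.8, -0.7]
opening: 0.0003
gripper_force: 0.0
```

Run:
```python
from h import *
from bench import r,optics
s=r.state(); print(s["time"],s["force"],s["joints"].round(2),local(s,[.430,.1425,.10],7.64))
c=optics.camera("wrist"); bar(c,s); cv2.imwrite("pics/w9.png",c["pixels"][...,::-1])
```

```text
12.1 [ 0.18468149 -0.77790164 -0.65251585] [ 0.49  0.16 -0.97  1.88  0.14  1.17 -1.96] (array([-46.2,  30.8,  62.8]), np.float64(7.98), np.float64(0.34))
```

View pics/w9.png

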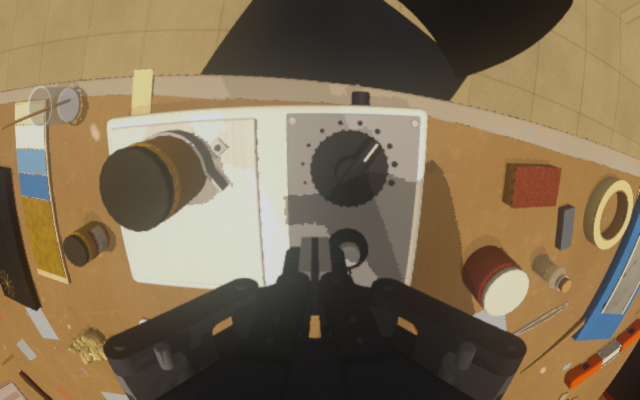

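The bar's white line now runs from (363,161) to (378,145), pointing up-right. The key is at about (350,251).

Run:
```python
from h import *
from bench import r,optics
s=r.state(); c=optics.camera("wrist")
A,B=wcast(c,s,[(363,161),(378,145)],.077)[:,:2]; d=B-A; print("line",np.degrees(np.arctan2(d[1],d[0]))-7.64)
R=Ro.from_rotvec(s["ee_rot"]).as_matrix()
t=lambda uv,z:((wcast(c,s,uv,z)-s["eef_pos"])@R*1000)[:,:2].round(1).tolist()
print("key",t([(350,250)],.07),"dial",t([(349,167)],.0565),t([(311,167),(387,167)],.0565))
```

```text
line -41.51139573339016
key [[-39.0, 29.5]] dial [[26.0, 27.9]] [[25.9, -1.8], [26.3, 58.5]]
```

Emit:
step_arm([
  [[-0.0215,0.015,0,0],[-0.022,0.0145,0,0],[0,0,0.03,0],[0,0,0.035,0],[0,0,0.012,0],[0,0,0,0]],
])

```text
time: 12.8
eef_pos: [0.4305, 0.1447, 0.0839]
ee_rot: [-3.132, -0.225, 0.007]
force: [0.7, -0.3, 0.3]
opening: 0.0002
gripper_force: 0.0
```

Emit:
step_arm([
  [[0,0,0.004,0],[0,0,0.003,0],[0,0,0,0]],
])

```text
time: 13.1
eef_pos: [0.4327, 0.1455, 0.0792]
ee_rot: [-3.133, -0.225, -0.003]
force: [-0.3, 0.6, 2.2]
opening: -0.0003
gripper_force: 1.3
```

Emit:
step_arm([
  [[0,0,0.002,0],[0,0,0.001,0],[0,0,0,0]],
])

```text
time: 13.4
eef_pos: [0.4327, 0.1455, 0.0769]
ee_rot: [3.133, 0.225, 0.003]
force: [-2.0, 0.4, 12.6]
opening: 0.0003
gripper_force: 6.2
```

Emit:
step_arm([
  [[0,0,0.002,0],[0,0,0,0]],
])

```text
time: 13.6
eef_pos: [0.4328, 0.1455, 0.0765]
ee_rot: [3.132, 0.225, 0.002]
force: [-8.7, -1.8, 29.6]
opening: 0.0003
gripper_force: 14.8
```

The key bottomed out at the expected height with 30 N. Releasing and retreating.

Emit:
step_arm([
  [[0,0,-0.006,0],[0,0,-0.01,0],[0,0,-0.03,0],[0,0,-0.04,0],[0,0,-0.04,0],[0,0,0,0],[0,0,0,0]],
])

```text
time: 14.3
eef_pos: [0.432, 0.1443, 0.2]
ee_rot: [3.132, 0.224, 0.003]
force: [-1.1, -0.5, 0.2]
opening: -0.0
gripper_force: 0.0
```

Run:
```python
from h import *
from bench import r,optics
s=r.state(); c=optics.camera("wrist"); bar(c,s,D=(.4995,.15)); print(s["eef_pos"],s["force"])
t=optics.camera("top"); h=cv2.cvtColor(t["pixels"],cv2.COLOR_RGB2HSV)
d=np.zeros((400,640),np.uint8); d[160:205,235:275]=h[160:205,235:275,2]<75
q=max(cv2.findContours(d,cv2.RETR_EXTERNAL,cv2.CHAIN_APPROX_NONE)[0],key=cv2.contourArea); (u,v),_=cv2.minEnclosingCircle(q); print(cast(t,[u,v],.129))
K=np.asarray(c["intrinsics"])
z=c["z_map"]; g=c["pixels"]
# bright line on dial in this view
G=cv2.cvtColor(g,cv2.COLOR_RGB2GRAY)
n,l,st,ce=cv2.connectedComponentsWithStats((G>85).astype(np.uint8))
for i in range(1,n):
    if 15<st[i,4]<200:
        ys,xs=np.nonzero(l==i); P=wcast(c,s,np.c_[xs,ys],.077)[:,:2]; m=P.mean(0)
        if np.linalg.norm(m-[.4985,.151])<.035:
            vx,vy,_,_=cv2.fitLine((P*1e3).astype(np.float32),2,0,.01,.01).ravel(); print(len(P),m,np.degrees(np.arctan2(vy,vx))-7.64)
```

```text
[0.4319703  0.14431915 0.20001513] [-1.08665063 -0.48703468  0.17395157]
[[0.47945903 0.29514383 0.129     ]]
```

```bash
python3 -c "
from bench import r; print(r.job_done())"
```

```text
the job is handed in; nothing more can be done
None
```

I did all three steps and handed the job in at about 14 s; it returned no verdict. The jar is home in the cradle (about 1 mm off by the top camera), the dial reads four clicks up (click 2 to 6), and the key was pressed to its stop and released, though I didn't check that it sprang back up.

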